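Put the plumb post away heavy end down

TASK

One end of the square wooden plumb post, the one with a metal disc on each side of its waist, is secretly loaded with lead. Pick it up by its two discs, lift it well clear of the table (about a hand's breadth) so that it swings and shows its heavy end, and stand it upright, heavy end down, in the small round metal dish, then let go and leave it standing there. Do not tip over the jar of ink.

Things in the scene. Friction and masses are not known exactly. Their poses are not given: they have to be found in the camera images.
- post: Plumb post: dark wooden bar 90 mm long, 28 x 28 mm in section, ends alike to the eye, about 175 g, lying flat at the start. Origin at the bar's centre, 14 mm above the table while it lies; x axis along the bar, y axis along the swivel axle (level at the start). A lead plug is hidden in one end; which end cannot be seen. Hanging or standing, it reaches 45 mm above and below its centre.
- axle (a point): Middle of the post's axle, at the bar's centre, axes as the post's. On each side sits an aluminium disc 27 mm across, 8 mm thick, 50 mm over both outer faces. The bar turns freely on the axle: held by the two outer faces (fingers closing along y, 10 to 20 N) and lifted, it swings between the fingers and hangs still, heavy end down, in about 1 s. Leave it 45 mm of room above the axle.
- dish: Small shallow round steel dish, fixed to the table: 80 mm outside, 72 mm inside, rim 20 mm above the table, inner floor 5 mm above the table. Origin at the centre of its underside, z up. A post standing in it has its centre 50 mm above the table. (The wider steel plate, 130 mm across, is not it.)
- jar: Closed ink jar of amber glass with a black cap, standing loose: 56 mm across, 65 mm high. Origin at the centre of its underside, z up. It must stay upright.
Not all that is in view belongs to the job. What is shaped like the post but pink or purple is not meant. What is shaped like the dish but green is not meant.

How it is judged (in metres and radians):
On the way:
1. the post is held by the fingers, its centre more than 70 mm above the table, hanging with its heavy end within 15 degrees of straight down, for 0.3 s (height (world z) of post above 0.07 m and angle between post's own x axis and vertical above 2.88 rad and contact force between the fingers and post above 0.5 N), for 0.3 s.
At the end, for the whole second after the job is handed in: The post stands at rest on the floor of the small round dish (its centre within 24 mm of the dish's centre line and 44 to 56 mm above the table), heavy end down, within 10 degrees of upright, released (horizontal distance between post and dish below 0.024 m and z of post in the frame of dish between 0.044 and 0.056 m and angle between post's own x axis and vertical above 2.96 rad and linear speed of post below 0.02 m/s and contact force between the fingers and post below 0.05 N); the robot touches nothing.
It fails at once if the ink jar is tipped by more than 30 degrees (angle between jar's own z axis and vertical above 0.52 rad).
It also fails if it takes over 53 s, if anything falls off the work surface, if the arm or the gripper's body presses on something with over 40 N, if the wrist force passes 120 N, or if a joint passes its speed limit or range.

ROBOT

A 7-joint arm with a two-finger parallel gripper is mounted at the origin on the work surface. World frame = base frame: x ahead of the robot, y to its left, z up, the work surface at z = 0. Lengths are in mm, angles in rad, forces in N, time in s.
With the tool pointing down it reaches from about 425 to 875 mm from the base axis. Payload 9.9 kg.
Tool frame: the origin (TCP) lies midway between the tips of the shut fingers; the grasp point (between the pads) lies 19 mm behind it; z points along the fingers, y is the direction in which the jaws open and shut (so a half turn about z gives the same grasp; the last joint's range is limited). The gripper opens to 85 mm and grips with 20 to 120 N. Pads are 22 mm wide; open, the fingers measure 114 mm over their backs; the gripper's body (76 mm by 85 mm) begins 54 mm behind the grasp point. The pads swing forward as they close: fully open they stand 13 mm farther back than shut.
Start: joints at [-1.345, 0.576, 0.025, 1.437, -0.015, 1.129, -0.057], TCP at [205.779, 642.872, 231.289] pointing down, gripper open.
Joint ranges: [-2.76, 2.76], [-0.34, 2.15], [-1.52, 1.57], [0.19, 2.46], [-1.09, 4.23], [0.17, 1.99], [-2.82, 2.82]. Speed limits (rad/s): [2.22, 2.22, 3.01, 3.01, 3.14, 3.14, 3.14].

INTERFACE

Orientations are given as a unit quaternion [x, y, z, w].
In Python, from rig import telemetry, cams, sign_off gives the robot as it stands.
- The arm moves only by the tool apply_moves, never from a script. Its arguments are lists of equal length, an entry for each row: "fingers": the finger opening in m, from 0 to 0.0854; "delta_pos": the shift along the world's x, y, z in m, a list of three; "angular": the turn, a rotation vector about the world's x, y, z in degrees, a list of three. In form: {"fingers": [fingers, ...], "delta_pos": [[x, y, z], ...], "angular": [[ax, ay, az], ...]}. A call has 1 to 5 rows; each row is the pose to reach, as a shift and turn from the pose measured when the call began; what a row does not reach only later rows make up. A row lasts 1/12 s, in which the tool goes at most 41.7 mm and 7.16 degrees, less where a joint would pass 70% of its speed; a pose out of reach is approached as far as the arm can. A call with a gripper value outside its range is refused whole. The fingers move at their own pace and stop on an object; the grip force is fixed at half the most. Time passes only in rows, so rows that repeat a pose let the fingers close. It gives the time, the measured TCP pose, the force and the opening at its end, in the units of the state.
- telemetry.read_state(): the state, without advancing time (a new reading comes with each control period).
- cams.capture(name): name is "side" or "top"; returns a dict with "color" (420x560x3 uint8, blue, green, red), "camera_matrix" (3x3 intrinsics, pixels), "position" and "rotation" of the camera in the world. Camera axes: x right, y up, looking along -z (the intrinsics and any distortion apply to the point x, -y, -z); pixel columns grow to the right and rows downward; lengths in mm; the calibration is good to about 2 mm. A picture is of the moment at which its call begins. There is no depth.
- sign_off(): hands the job in, once; it reports no verdict.
The state is a dict: "t": time; "q": joint angles; "joint_vel": joint speeds; "joint_efforts": joint torques, N m; "ee_pos": TCP position; "tcp_rot": TCP orientation; "wrist_force": force on the tool from outside, world axes, zero at the start; "torque": the same for the moment, N m; "finger_gap": finger opening in mm.
Only numpy, scipy, OpenCV 4.12 (cv2) and the standard library are available. Lean on these libraries where they do the work, as an engineer would, in place of code of your own. Each camera call takes 0.05 s, during which the arm holds its last target.

## Working session

There is one attempt and no reset: what is moved stays moved. The work goes in short steps, Python scripts to look and compute and a tool call to move; the robot and the scene stay as the last step left them, time stands still between calls to the robot, and variables do not carry over. Pictures are saved under pics/ and viewed, and the job is handed in when it is done.

Besides the shell and the picture viewer there is one more tool, called after "Call:" in YAML: its name, and indented under it one key for each argument. apply_moves: Moves the arm, as the interface text tells. Its arguments: {"type":"object","properties":{"fingers":{"type":"array","items":{"type":"number"}},"delta_pos":{"type":"array","items":{"type":"array","items":{"type":"number"}}},"angular":{"type":"array","items":{"type":"array","items":{"type":"number"}}}},"required":["fingers","delta_pos","angular"]}

```bash
mkdir -p pics; ls
cat > h.py <<'E'
import numpy as np, cv2
from rig import telemetry, cams, sign_off
def snap(n,f):
    c=cams.capture(n); cv2.imwrite('pics/'+f,c['color']); return c
def ray(c,u,v):
    K=np.array(c['camera_matrix'],float); 
    p=np.linalg.solve(K,[u,v,1.0]); d=np.array([p[0],-p[1],-p[2]])
    R=np.array(c['rotation'],float)
    return np.array(c['position'],float), R@d
def onz(c,u,v,z):
    o,d=ray(c,u,v); return o+d*(z-o[2])/d[2]
def proj(c,P):
    R=np.array(c['rotation'],float); q=R.T@(np.array(P,float)-np.array(c['position'],float))
    K=np.array(c['camera_matrix'],float); x=K@[q[0],-q[1],-q[2]]; return x[:2]/x[2]
E
python3 - <<'E'
from h import *
for n in('top','side'):
    c=snap(n,n+'0.png'); print({k:v for k,v in c.items() if k!='color'})
print(telemetry.read_state())
E
```

```text
pics
{'camera_matrix': array([[400.68278975,   0.        , 278.70167235],
       [  0.        , 400.68278975, 210.17801368],
       [  0.        ,   0.        ,   1.        ]]), 'position': array([409.0570161 ,  15.36552349, 800.91739887]), 'rotation': array([-0.03329068,  0.04901134,  0.7079601 , -0.70376283])}
{'camera_matrix': array([[511.29737987,   0.        , 288.62974945],
       [  0.        , 511.29737987, 210.91761281],
       [  0.        ,   0.        ,   1.        ]]), 'position': array([ 323.69984766, -650.25212708,  622.75778274]), 'rotation': array([ 0.41772594, -0.05208787, -0.13432697,  0.89707757])}
{'t': 0.1, 'q': array([-1.34484529,  0.57644365,  0.0248389 ,  1.43782999, -0.01500961,
        1.12899971, -0.05648006]), 'joint_vel': array([ 0.00091701, -0.00278676,  0.00078975, -0.00127528, -0.00025276,
        0.00033877, -0.00066654]), 'joint_efforts': array([ 5.49967575e-03, -7.67296815e+01,  2.25762807e+00, -2.86607176e+01,
        1.58495974e-02,  8.60491768e-03,  1.98844589e-05]), 'ee_pos': array([205.61539942, 642.49098668, 230.52952871]), 'tcp_rot': array([ 1.54229728e-01,  9.88034732e-01, -7.43442065e-04, -8.41150920e-05]), 'wrist_force': array([0.50211057, 0.37320468, 0.85205033]), 'torque': array([ 0.00059561, -0.01046966, -0.05835237]), 'finger_gap': 85.61636976691132}
```

```bash
sed -i "s/^def snap/from scipy.spatial.transform import Rotation as Rt\ndef snap/; s/c=cams.capture(n);/c=cams.capture(n); c['rotation']=Rt.from_quat(c['rotation']).as_matrix();/" h.py; head -6 h.py
```

```text
import numpy as np, cv2
from rig import telemetry, cams, sign_off
from scipy.spatial.transform import Rotation as Rt
def snap(n,f):
    c=cams.capture(n); c['rotation']=Rt.from_quat(c['rotation']).as_matrix(); cv2.imwrite('pics/'+f,c['color']); return c
def ray(c,u,v):
```

View pics/top0.png

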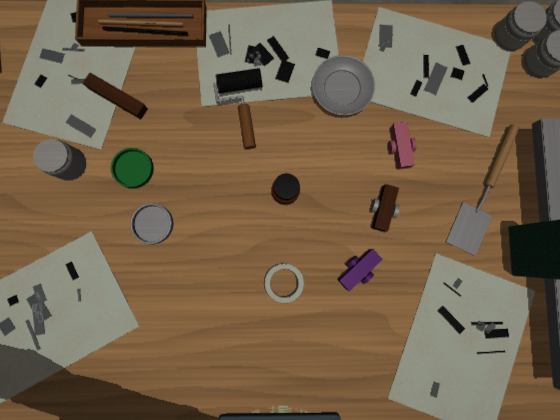

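View pics/side0.png

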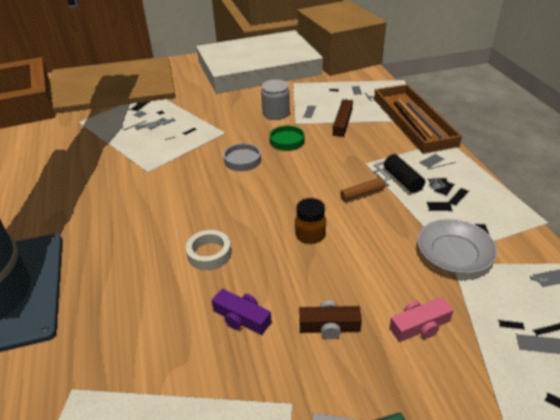

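Top view. Post candidates:
- dark brown with grey discs (385,208), which is my choice
- pink (402,145)
- purple (360,270)
- brown bar without discs (115,95)

Dish candidates:
- small grey dish (152,224), which is my choice
- green (132,168)
- wide plate (343,87)
- white ring (284,283)

The jar is at (286,188).

Run:
```python
from h import *
c=snap('top','top1.png'); s=snap('side','side1.png')
im=c['color']
a=cv2.resize(im[168:248,340:430],None,fx=5,fy=5,interpolation=cv2.INTER_CUBIC)
b=cv2.resize(im[184:264,107:197],None,fx=4,fy=4,interpolation=cv2.INTER_CUBIC)
h=max(a.shape[0],b.shape[0]); b=cv2.copyMakeBorder(b,0,h-b.shape[0],0,0,cv2.BORDER_CONSTANT)
cv2.imwrite('pics/crop.png',np.hstack([a,b])[:, :800])
hsv=cv2.cvtColor(im,cv2.COLOR_BGR2HSV)
def blob(mask,x0,y0,x1,y1):
    m=np.zeros_like(mask); m[y0:y1,x0:x1]=mask[y0:y1,x0:x1]
    cs,_=cv2.findContours(m,cv2.RETR_EXTERNAL,cv2.CHAIN_APPROX_NONE)
    return max(cs,key=cv2.contourArea)
dark=((hsv[...,2]<75)).astype(np.uint8)*255
k=blob(dark,355,175,415,240); r=cv2.minAreaRect(k); print('post',r)
box=cv2.boxPoints(r); P=[onz(c,u,v,28) for u,v in box]; print(np.round(P,1)); print('ctr',onz(c,*r[0],20))
for i in range(4): e=P[(i+1)%4]-P[i]; print(np.linalg.norm(e),np.degrees(np.arctan2(e[1],e[0])))
grey=((hsv[...,1]<70)&(hsv[...,2]>60)).astype(np.uint8)*255
m=np.zeros_like(grey);m[175:240,355:415]=grey[175:240,355:415]
n,l,st,ce=cv2.connectedComponentsWithStats(m)
for i in range(1,n):
    if st[i,4]>15: print('disc',ce[i],st[i,4],onz(c,*ce[i],20))
k=blob(grey,122,195,182,255); e=cv2.fitEllipse(cv2.convexHull(k)); print('dish',e,onz(c,*e[0],20))
k=blob(dark,262,165,310,212); e=cv2.fitEllipse(k); print('jar',e,onz(c,*e[0],65))
```

```text
post ((384.9411926269531, 207.7352752685547), (19.645383834838867, 46.566837310791016), 14.03624439239502)
[[ 463.9 -178.8   28. ]
 [ 552.9 -204.2   28. ]
 [ 543.2 -241.6   28. ]
 [ 454.4 -215.7   28. ]]
ctr [ 504.25949363 -212.33891267   20.        ]
92.52416019186444 -15.914807979395976
38.61484561977199 -104.45387957872661
92.50733223140533 163.7549386734849
38.08229048468525 75.59419458014884
disc [375.43103448 205.13793103] 58 [ 509.5157492  -193.62839529   20.        ]
disc [395.90384615 210.98076923] 52 [ 497.70371213 -233.87531721   20.        ]
dish ((150.4145050048828, 223.15206909179688), (40.279048919677734, 41.6333122253418), 56.01624298095703) [476.17822922 246.97713724  20.        ]
jar ((285.2909851074219, 188.89132690429688), (27.658647537231445, 30.849267959594727), 20.660625457763672) [534.96325868 -13.89795032  65.        ]
```

View pics/crop.png

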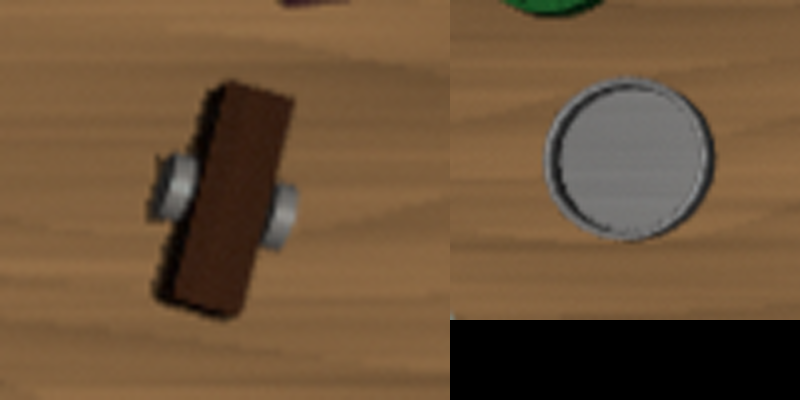

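Run:
```python
from h import *
c=cams.capture('top');s=cams.capture('side')
for q in(c,s): q['rotation']=Rt.from_quat(q['rotation']).as_matrix()
T=[(230,85),(293,100),(240,318),(178,303)]
P=np.array([onz(c,340+u/5,168+v/5,28) for u,v in T]);print(P.round(1),P.mean(0))
for i in range(4):
    e=P[(i+1)%4]-P[i]; print(np.linalg.norm(e),np.degrees(np.arctan2(e[1],e[0])))
print('dish',onz(c,152,223.7,20))
hs=cv2.cvtColor(s['color'],cv2.COLOR_BGR2HSV)
print(proj(s,[*P.mean(0)[:2],14]), proj(s,[*onz(c,152,223.7,20)[:2],20]))
cr=np.hstack([cv2.resize(s['color'][280:350,285:375],None,fx=4,fy=4),cv2.resize(s['color'][125:195,200:290],None,fx=4,fy=4)])
cv2.imwrite('pics/cr2.png',cr)
```

```text
[[ 548.4 -213.8   28. ]
 [ 542.3 -238.6   28. ]
 [ 456.6 -214.2   28. ]
 [ 462.5 -190.2   28. ]] [ 502.44074733 -214.19155025   28.        ]
25.45868566072732 -103.79380181158665
89.1205581152583 164.1402869619988
24.74035026190183 76.03356589082088
89.02303824448312 -15.39934073706267
dish [475.09453664 243.88780058  20.        ]
[328.60751624 320.82366794] [242.15382033 154.21127965]
```

View pics/cr2.png

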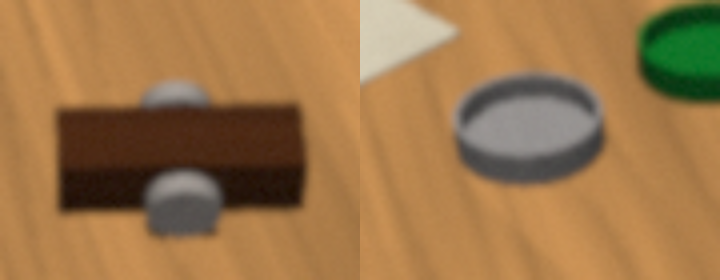

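The crop shows a brown bar with an aluminium disc on each side, and the side view agrees: post about (330,319), dish about (242,154). Post centre is about (504,-213) with the axle at about 74.3°, and the dish is about (475,244). I'll approach the post by way of (480,240).

Call:
apply_moves:
  fingers: [0.085, 0.085, 0.085, 0.085, 0.085]
  delta_pos:
    - [0.02, -0.03, 0]
    - [0.04, -0.06, 0]
    - [0.06, -0.09, 0]
    - [0.08, -0.12, 0]
    - [0.1, -0.15, 0]
  angular:
    - [0, 0, 0]
    - [0, 0, 0]
    - [0, 0, 0]
    - [0, 0, 0]
    - [0, 0, 0]

```text
t: 0.72
ee_pos: [306.4, 491.2, 231.0]
tcp_rot: [0.154, 0.988, -0.0, 0.0]
wrist_force: [0.5, 0.4, 0.7]
finger_gap: 85.4
```

Call:
apply_moves:
  fingers: [0.085, 0.085, 0.085, 0.085, 0.085]
  delta_pos:
    - [0.022, -0.032, 0]
    - [0.044, -0.064, 0]
    - [0.066, -0.096, 0]
    - [0.088, -0.128, 0]
    - [0.11, -0.16, 0]
  angular:
    - [0, 0, 0]
    - [0, 0, 0]
    - [0, 0, 0]
    - [0, 0, 0]
    - [0, 0, 0]

```text
t: 1.13
ee_pos: [417.2, 329.5, 231.3]
tcp_rot: [0.154, 0.988, -0.0, 0.0]
wrist_force: [1.2, 0.1, -0.3]
finger_gap: 85.2
```

Call:
apply_moves:
  fingers: [0.085, 0.085, 0.085, 0.085, 0.085]
  delta_pos:
    - [0.022, -0.032, 0]
    - [0.035, -0.064, 0]
    - [0.045, -0.1, 0]
    - [0.055, -0.135, 0]
    - [0.065, -0.17, 0]
  angular:
    - [0, 0, 0]
    - [0, 0, 0]
    - [0, 0, 0]
    - [0, 0, 0]
    - [0, 0, 0]

```text
t: 1.55
ee_pos: [482.5, 157.7, 231.4]
tcp_rot: [0.154, 0.988, 0.0, 0.0]
wrist_force: [1.2, -0.2, -0.4]
finger_gap: 85.0
```

Call:
apply_moves:
  fingers: [0.085, 0.085, 0.085, 0.085, 0.085]
  delta_pos:
    - [0.002, -0.036, 0]
    - [0.004, -0.072, 0]
    - [0.006, -0.108, 0]
    - [0.008, -0.144, 0]
    - [0.01, -0.18, 0]
  angular:
    - [0, 0, 0]
    - [0, 0, 0.5]
    - [0, 0, 1]
    - [0, 0, 1.5]
    - [0, 0, 2]

```text
t: 1.97
ee_pos: [492.3, -24.0, 231.6]
tcp_rot: [0.137, 0.991, 0.0, 0.001]
wrist_force: [1.5, 0.4, -0.2]
finger_gap: 84.8
```

Call:
apply_moves:
  fingers: [0.085, 0.085, 0.085, 0.085, 0.085]
  delta_pos:
    - [0.002, -0.036, 0]
    - [0.004, -0.072, 0]
    - [0.006, -0.108, 0]
    - [0.008, -0.144, 0]
    - [0.01, -0.18, 0]
  angular:
    - [0, 0, 0]
    - [0, 0, 0]
    - [0, 0, 0]
    - [0, 0, 0]
    - [0, 0, 0]

```text
t: 2.38
ee_pos: [502.1, -205.8, 231.8]
tcp_rot: [0.137, 0.991, 0.0, 0.001]
wrist_force: [1.3, 0.8, -0.1]
finger_gap: 85.2
```

Call:
apply_moves:
  fingers: [0.085, 0.085, 0.085, 0.085, 0.085]
  delta_pos:
    - [0.001, -0.004, -0.03]
    - [0.002, -0.007, -0.065]
    - [0.002, -0.007, -0.1]
    - [0.002, -0.007, -0.13]
    - [0.002, -0.007, -0.13]
  angular:
    - [0, 0, 0]
    - [0, 0, 0]
    - [0, 0, 0]
    - [0, 0, 0]
    - [0, 0, 0]

```text
t: 2.8
ee_pos: [501.1, -211.6, 97.0]
tcp_rot: [0.137, 0.991, 0.001, -0.003]
wrist_force: [-1.9, 0.6, -0.6]
finger_gap: 85.3
```

Run:
```python
from h import *
c=snap('top','t2.png');s=snap('side','s2.png')
cv2.imwrite('pics/c3.png',np.hstack([cv2.resize(s['color'][200:380,260:410],None,fx=3,fy=3),cv2.resize(c['color'][140:290,310:430],None,fx=2.8,fy=3.6)])[:600,:800])
print(telemetry.read_state()['ee_pos'])
```

```text
[ 503.7967843  -212.75394355  101.81915912]
```

View pics/c3.png

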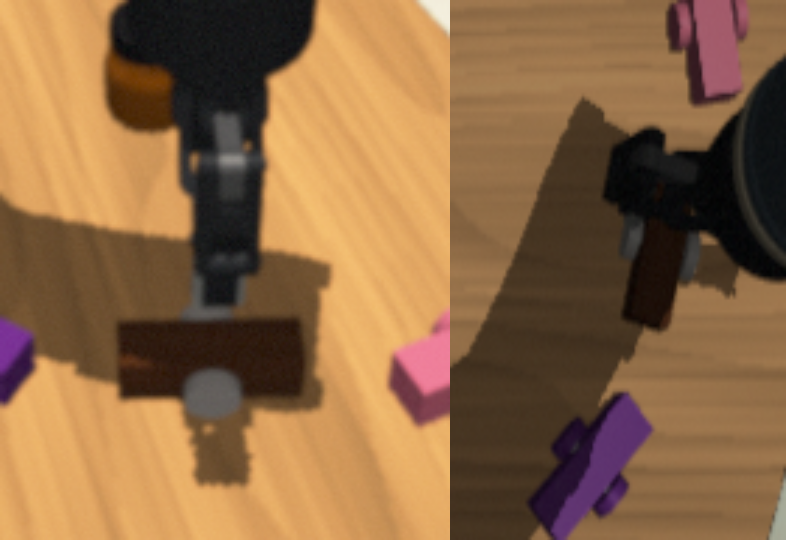

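Run:
```python
from h import *
s=cams.capture('side');s['rotation']=Rt.from_quat(s['rotation']).as_matrix()
a=np.radians(74.3);y=np.array([np.cos(a),np.sin(a),0])
for n,p in dict(tip=np.array([503.8,-212.8,116])-42*y,tip2=np.array([503.8,-212.8,102])-42*y,disc=np.array([503.8,-212.8,14])-25*y,discfar=np.array([503.8,-212.8,14])+25*y).items():
    q=proj(s,p); print(n,q,(q-[260,200])*3)
```

```text
tip [334.20464568 296.48871284] [222.61393703 289.46613852]
tip2 [333.78594357 303.56609799] [221.35783072 310.69829396]
disc [330.46465995 333.96763372] [211.39397986 401.90290116]
discfar [327.91025659 306.46802013] [203.73076976 319.40406038]
```

Call:
apply_moves:
  fingers: [0.085, 0.085, 0.085, 0.085, 0.085]
  delta_pos:
    - [0, 0, -0.025]
    - [0, 0, -0.05]
    - [0, 0, -0.075]
    - [0, 0, -0.095]
    - [0, 0, -0.1]
  angular:
    - [0, 0, 0]
    - [0, 0, 0]
    - [0, 0, 0]
    - [0, 0, 0]
    - [0, 0, 0]

```text
t: 3.37
ee_pos: [505.1, -213.0, 2.7]
tcp_rot: [0.136, 0.991, 0.0, 0.001]
wrist_force: [-0.6, 0.5, -0.0]
finger_gap: 84.9
```

Call:
apply_moves:
  fingers: [0.07, 0.062, 0.056, 0.056, 0.056]
  delta_pos:
    - [0, 0, 0]
    - [0, 0, 0]
    - [0, 0, 0]
    - [0, 0, 0]
    - [0, 0, 0]
  angular:
    - [0, 0, 0]
    - [0, 0, 0]
    - [0, 0, 0]
    - [0, 0, 0]
    - [0, 0, 0]

```text
t: 3.78
ee_pos: [505.9, -213.2, 3.9]
tcp_rot: [0.136, 0.991, -0.0, 0.002]
wrist_force: [-0.4, -0.3, -0.0]
finger_gap: 55.9
```

Call:
apply_moves:
  fingers: [0.056, 0.056, 0.04, 0.03, 0.03]
  delta_pos:
    - [-0.001, 0, -0.003]
    - [-0.001, 0, -0.003]
    - [-0.001, 0, -0.003]
    - [-0.001, 0, -0.003]
    - [-0.001, 0, -0.003]
  angular:
    - [0, 0, 0]
    - [0, 0, 0]
    - [0, 0, 0]
    - [0, 0, 0]
    - [0, 0, 0]

```text
t: 4.2
ee_pos: [504.8, -213.3, 1.3]
tcp_rot: [0.136, 0.991, -0.0, 0.002]
wrist_force: [-0.9, 0.4, 7.3]
finger_gap: 48.6
```

Run:
```python
from h import *
c=snap('top','t3.png');s=snap('side','s3.png')
cv2.imwrite('pics/c4.png',np.hstack([cv2.resize(s['color'][200:380,260:410],None,fx=3,fy=3),cv2.resize(c['color'][140:290,310:430],None,fx=2.8,fy=3.6)])[:600,:800])
r=telemetry.read_state();print(r['ee_pos'],r['finger_gap'],r['wrist_force'])
```

```text
[ 504.77737534 -213.21997405    1.31973383] 48.56151789186065 [-1.83152055  0.68656824  6.99480649]
```

View pics/c4.png

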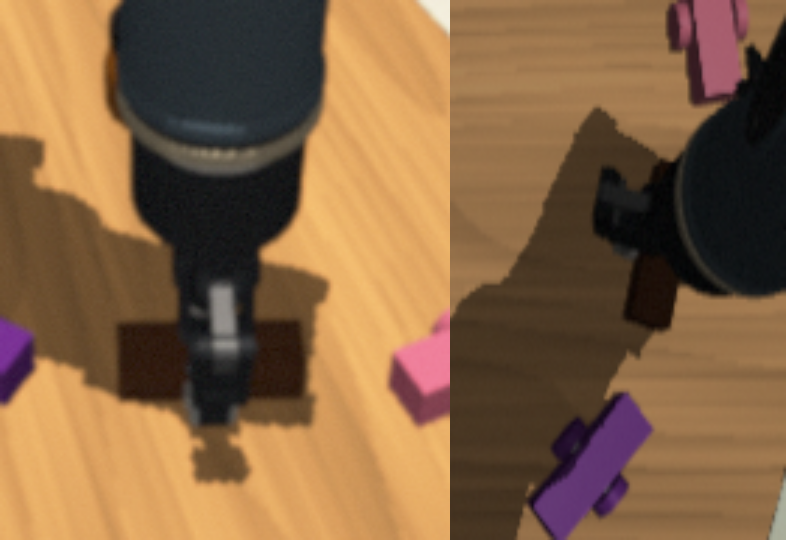

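The picture shows the fingers on both discs, with the near one at crop (215,400); the gap has stopped at 48.6 mm. Lifting now.

Call:
apply_moves:
  fingers: [0.03, 0.03, 0.03, 0.03, 0.03]
  delta_pos:
    - [0, 0, 0]
    - [0, 0, 0.005]
    - [0, 0, 0.015]
    - [0, 0, 0.03]
    - [0, 0, 0.045]
  angular:
    - [0, 0, 0]
    - [0, 0, 0]
    - [0, 0, 0]
    - [0, 0, 0]
    - [0, 0, 0]

```text
t: 4.72
ee_pos: [504.4, -213.1, 47.1]
tcp_rot: [0.137, 0.991, 0.0, 0.002]
wrist_force: [0.3, -0.3, -1.9]
finger_gap: 49.2
```

Call:
apply_moves:
  fingers: [0.03, 0.03, 0.03, 0.03, 0.03]
  delta_pos:
    - [0, 0, 0.02]
    - [0, 0, 0.04]
    - [0, 0, 0.06]
    - [0, 0, 0.08]
    - [0, 0, 0.1]
  angular:
    - [0, 0, 0]
    - [0, 0, 0]
    - [0, 0, 0]
    - [0, 0, 0]
    - [0, 0, 0]

```text
t: 5.13
ee_pos: [504.0, -213.1, 148.8]
tcp_rot: [0.137, 0.991, 0.0, 0.002]
wrist_force: [0.5, 0.2, -1.6]
finger_gap: 48.5
```

Call:
apply_moves:
  fingers: [0.03, 0.03, 0.03, 0.03, 0.03]
  delta_pos:
    - [0, 0, 0.01]
    - [0, 0, 0.02]
    - [0, 0, 0.02]
    - [0, 0, 0.02]
    - [0, 0, 0.02]
  angular:
    - [0, 0, 0]
    - [0, 0, 0]
    - [0, 0, 0]
    - [0, 0, 0]
    - [0, 0, 0]

```text
t: 5.55
ee_pos: [503.5, -212.8, 168.2]
tcp_rot: [0.136, 0.991, 0.0, 0.001]
wrist_force: [-0.1, -0.0, -3.0]
finger_gap: 48.4
```

Call:
apply_moves:
  fingers: [0.03, 0.03, 0.03, 0.03, 0.03]
  delta_pos:
    - [0, 0, 0]
    - [0, 0, 0]
    - [0, 0, 0]
    - [0, 0, 0]
    - [0, 0, 0]
  angular:
    - [0, 0, 0]
    - [0, 0, 0]
    - [0, 0, 0]
    - [0, 0, 0]
    - [0, 0, 0]

```text
t: 5.97
ee_pos: [503.4, -212.8, 167.9]
tcp_rot: [0.137, 0.991, 0.0, 0.001]
wrist_force: [0.2, 0.4, -2.4]
finger_gap: 48.7
```

Call:
apply_moves:
  fingers: [0.03, 0.03, 0.03, 0.03, 0.03]
  delta_pos:
    - [0, 0, 0]
    - [0, 0, 0]
    - [0, 0, 0]
    - [0, 0, 0]
    - [0, 0, 0]
  angular:
    - [0, 0, 0]
    - [0, 0, 0]
    - [0, 0, 0]
    - [0, 0, 0]
    - [0, 0, 0]

```text
t: 6.38
ee_pos: [503.4, -212.8, 167.9]
tcp_rot: [0.137, 0.991, 0.0, 0.001]
wrist_force: [-0.4, 0.2, -2.5]
finger_gap: 49.2
```

Run:
```python
from h import *
s=snap('side','s4.png');c=snap('top','t4.png')
cv2.imwrite('pics/c5.png',np.hstack([cv2.resize(s['color'][130:330,250:420],None,fx=2.7,fy=2.7),cv2.resize(c['color'][140:290,310:430],None,fx=2.8,fy=3.6)])[:540,:800] if 0 else cv2.resize(s['color'][130:330,250:420],None,fx=2.8,fy=2.8))
r=telemetry.read_state();print(r['ee_pos'],r['finger_gap'],r['wrist_force'])
```

```text
[ 503.41499898 -212.78528445  167.94000379] 48.861378332537186 [-0.15158665  0.47472148 -1.96059574]
```

View pics/c5.png

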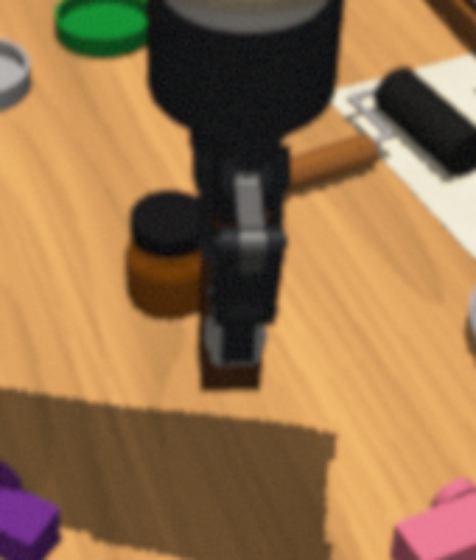

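The post hangs vertically between the fingers, with its lower end at crop (230,388). Carrying it to the dish.

Call:
apply_moves:
  fingers: [0.03, 0.03, 0.03, 0.03, 0.03]
  delta_pos:
    - [-0.001, 0.015, 0]
    - [-0.003, 0.045, 0]
    - [-0.005, 0.075, 0]
    - [-0.007, 0.105, 0]
    - [-0.009, 0.135, 0]
  angular:
    - [0, 0, 0]
    - [0, 0, 0]
    - [0, 0, 0]
    - [0, 0, 0]
    - [0, 0, 0]

```text
t: 6.9
ee_pos: [494.2, -76.6, 168.0]
tcp_rot: [0.137, 0.991, 0.0, 0.001]
wrist_force: [0.6, -0.2, -2.8]
finger_gap: 49.1
```

Call:
apply_moves:
  fingers: [0.03, 0.03, 0.03, 0.03, 0.03]
  delta_pos:
    - [-0.002, 0.03, 0]
    - [-0.004, 0.06, 0]
    - [-0.006, 0.09, 0]
    - [-0.008, 0.12, 0]
    - [-0.01, 0.15, 0]
  angular:
    - [0, 0, 0]
    - [0, 0, 0]
    - [0, 0, 0]
    - [0, 0, 0]
    - [0, 0, 0]

```text
t: 7.32
ee_pos: [484.0, 74.8, 168.2]
tcp_rot: [0.137, 0.991, 0.0, 0.001]
wrist_force: [0.2, -0.5, -1.3]
finger_gap: 48.8
```

Call:
apply_moves:
  fingers: [0.03, 0.03, 0.03, 0.03, 0.03]
  delta_pos:
    - [-0.002, 0.03, 0]
    - [-0.004, 0.06, 0]
    - [-0.006, 0.09, 0]
    - [-0.007, 0.115, 0]
    - [-0.008, 0.135, 0]
  angular:
    - [0, 0, 0]
    - [0, 0, 0]
    - [0, 0, 0]
    - [0, 0, 0]
    - [0, 0, 0]

```text
t: 7.73
ee_pos: [475.6, 212.6, 168.3]
tcp_rot: [0.136, 0.991, 0.001, 0.001]
wrist_force: [0.6, -0.0, -2.4]
finger_gap: 49.1
```

Call:
apply_moves:
  fingers: [0.03, 0.03, 0.03, 0.03, 0.03]
  delta_pos:
    - [0, 0.015, 0]
    - [-0.001, 0.027, -0.01]
    - [-0.001, 0.031, -0.03]
    - [-0.001, 0.031, -0.06]
    - [-0.001, 0.031, -0.085]
  angular:
    - [0, 0, 0]
    - [0, 0, 0]
    - [0, 0, 0]
    - [0, 0, 0]
    - [0, 0, 0]

```text
t: 8.15
ee_pos: [474.4, 243.7, 81.7]
tcp_rot: [0.136, 0.991, 0.001, 0.002]
wrist_force: [-0.0, -0.9, -2.1]
finger_gap: 48.8
```

Call:
apply_moves:
  fingers: [0.03, 0.03, 0.03, 0.03, 0.03]
  delta_pos:
    - [0, 0, 0]
    - [0, 0, 0]
    - [0, 0, 0]
    - [0, 0, 0]
    - [0, 0, 0]
  angular:
    - [0, 0, 0]
    - [0, 0, 0]
    - [0, 0, 0]
    - [0, 0, 0]
    - [0, 0, 0]

```text
t: 8.57
ee_pos: [475.3, 244.0, 83.1]
tcp_rot: [0.136, 0.991, 0.002, 0.003]
wrist_force: [-0.5, 0.2, -1.9]
finger_gap: 48.9
```

Call:
apply_moves:
  fingers: [0.03, 0.03, 0.03, 0.03, 0.03]
  delta_pos:
    - [0, 0, 0]
    - [0, 0, 0]
    - [0, 0, 0]
    - [0, 0, 0]
    - [0, 0, 0]
  angular:
    - [0, 0, 0]
    - [0, 0, 0]
    - [0, 0, 0]
    - [0, 0, 0]
    - [0, 0, 0]

```text
t: 8.98
ee_pos: [475.3, 244.0, 83.2]
tcp_rot: [0.136, 0.991, 0.002, 0.003]
wrist_force: [-1.7, -0.7, -1.3]
finger_gap: 48.9
```

Run:
```python
from h import *
s=snap('side','s5.png');c=snap('top','t5.png')
cv2.imwrite('pics/c6.png',np.hstack([cv2.resize(s['color'][60:200,190:300],None,fx=4,fy=4),cv2.resize(c['color'][150:290,90:200],None,fx=3,fy=4)]))
r=telemetry.read_state();print(r['ee_pos'],r['finger_gap'],r['wrist_force'])
p=r['ee_pos']; q=proj(s,[p[0],p[1],p[2]+12.7-45]); print((q-[190,60])*4)
```

```text
[475.23771099 243.95956541  83.04083375] 48.75509331976149 [ 0.87923925 -0.1382927  -1.25914235]
[204.2534881  327.10573069]
```

View pics/c6.png

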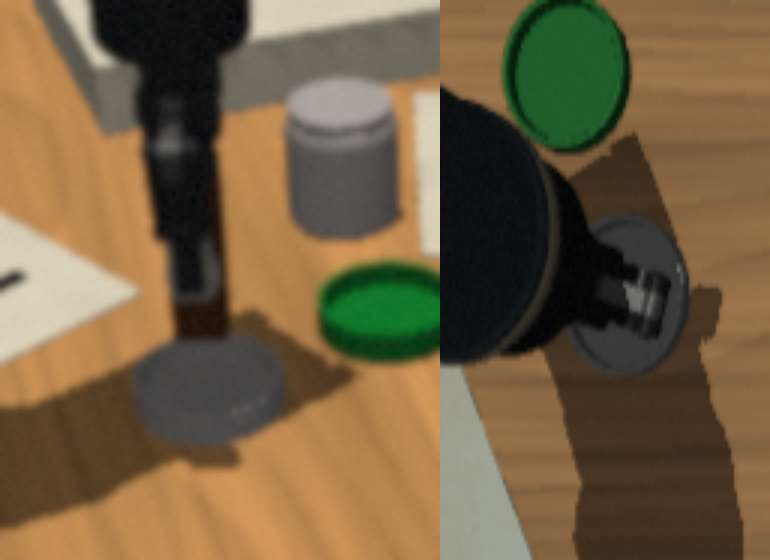

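The post hangs over the dish with its foot at crop (201,335), and the dish at (208,385), so it is centred. Lowering.

Call:
apply_moves:
  fingers: [0.03, 0.03, 0.03, 0.03, 0.03]
  delta_pos:
    - [0, 0, -0.01]
    - [0, 0, -0.022]
    - [0, 0, -0.034]
    - [0, 0, -0.04]
    - [0, 0, -0.042]
  angular:
    - [0, 0, 0]
    - [0, 0, 0]
    - [0, 0, 0]
    - [0, 0, 0]
    - [0, 0, 0]

```text
t: 9.5
ee_pos: [474.5, 243.5, 39.5]
tcp_rot: [0.136, 0.991, 0.001, 0.002]
wrist_force: [0.1, -0.0, -1.9]
finger_gap: 49.1
```

Call:
apply_moves:
  fingers: [0.03, 0.03, 0.03, 0.03, 0.03]
  delta_pos:
    - [0, 0, 0]
    - [0, 0, 0]
    - [0, 0, 0]
    - [0, 0, 0]
    - [0, 0, -0.001]
  angular:
    - [0, 0, 0]
    - [0, 0, 0]
    - [0, 0, 0]
    - [0, 0, 0]
    - [0, 0, 0]

```text
t: 9.92
ee_pos: [474.9, 243.8, 39.1]
tcp_rot: [0.136, 0.991, 0.001, 0.002]
wrist_force: [-0.1, -0.7, -1.8]
finger_gap: 49.1
```

Creeping down until the wrist force drops.

Call:
apply_moves:
  fingers: [0.03, 0.03, 0.03, 0.03, 0.03]
  delta_pos:
    - [0, 0, -0.001]
    - [0, 0, -0.001]
    - [0, 0, -0.001]
    - [0, 0, -0.001]
    - [0, 0, -0.001]
  angular:
    - [0, 0, 0]
    - [0, 0, 0]
    - [0, 0, 0]
    - [0, 0, 0]
    - [0, 0, 0]

```text
t: 10.33
ee_pos: [474.8, 243.8, 38.1]
tcp_rot: [0.136, 0.991, 0.001, 0.002]
wrist_force: [0.5, 0.1, -1.3]
finger_gap: 48.8
```

Call:
apply_moves:
  fingers: [0.03, 0.03, 0.03, 0.03, 0.03]
  delta_pos:
    - [0, 0, -0.001]
    - [0, 0, -0.001]
    - [0, 0, -0.001]
    - [0, 0, -0.001]
    - [0, 0, -0.001]
  angular:
    - [0, 0, 0]
    - [0, 0, 0]
    - [0, 0, 0]
    - [0, 0, 0]
    - [0, 0, 0]

```text
t: 10.75
ee_pos: [474.9, 243.9, 37.3]
tcp_rot: [0.136, 0.991, 0.001, 0.002]
wrist_force: [-2.3, -0.0, 6.0]
finger_gap: 48.9
```

Contact. Releasing gradually.

Call:
apply_moves:
  fingers: [0.05, 0.052, 0.055, 0.058, 0.062]
  delta_pos:
    - [0, 0, 0.0005]
    - [0, 0, 0.0005]
    - [0, 0, 0.0005]
    - [0, 0, 0.0005]
    - [0, 0, 0.0005]
  angular:
    - [0, 0, 0]
    - [0, 0, 0]
    - [0, 0, 0]
    - [0, 0, 0]
    - [0, 0, 0]

```text
t: 11.17
ee_pos: [475.0, 243.9, 37.8]
tcp_rot: [0.136, 0.991, 0.001, 0.002]
wrist_force: [-0.3, 0.5, 0.0]
finger_gap: 62.5
```

Call:
apply_moves:
  fingers: [0.068, 0.074, 0.08, 0.08, 0.08]
  delta_pos:
    - [0, 0, 0]
    - [0, 0, 0]
    - [0, 0, 0]
    - [0, 0, 0]
    - [0, 0, 0]
  angular:
    - [0, 0, 0]
    - [0, 0, 0]
    - [0, 0, 0]
    - [0, 0, 0]
    - [0, 0, 0]

```text
t: 11.58
ee_pos: [475.0, 243.9, 37.8]
tcp_rot: [0.136, 0.991, 0.001, 0.002]
wrist_force: [0.2, 0.2, -0.8]
finger_gap: 80.1
```

Run:
```python
from h import *
s=snap('side','s6.png');c=snap('top','t6.png')
cv2.imwrite('pics/c7.png',np.hstack([cv2.resize(s['color'][60:200,190:300],None,fx=4,fy=4),cv2.resize(c['color'][150:290,90:200],None,fx=3,fy=4)]))
r=telemetry.read_state();print(r['ee_pos'],r['finger_gap'],r['wrist_force'])
```

```text
[474.99487884 243.88340138  37.7882034 ] 79.77326081102653 [-0.24454659 -0.40318732  0.74667367]
```

View pics/c7.png

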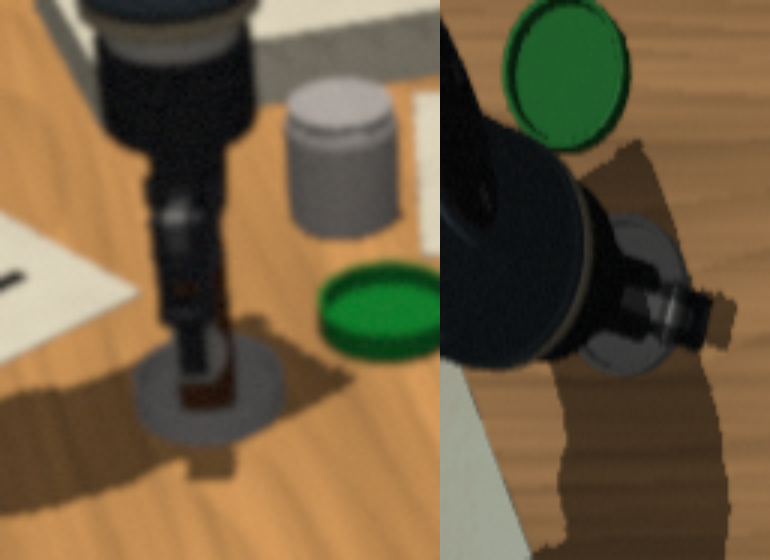

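The post stands in the dish with its foot at crop (208,405), and the fingers are clear of it. Retreating straight up.

Call:
apply_moves:
  fingers: [0.084, 0.084, 0.084, 0.084, 0.084]
  delta_pos:
    - [0, 0, 0.005]
    - [0, 0, 0.015]
    - [0, 0, 0.03]
    - [0, 0, 0.05]
    - [0, 0, 0.07]
  angular:
    - [0, 0, 0]
    - [0, 0, 0]
    - [0, 0, 0]
    - [0, 0, 0]
    - [0, 0, 0]

```text
t: 12.1
ee_pos: [474.8, 243.7, 109.2]
tcp_rot: [0.136, 0.991, 0.001, 0.002]
wrist_force: [-0.1, -0.6, -0.5]
finger_gap: 84.2
```

Call:
apply_moves:
  fingers: [0.084, 0.084, 0.084, 0.084, 0.084]
  delta_pos:
    - [0, 0, 0.03]
    - [0, 0, 0.06]
    - [0, 0, 0.09]
    - [0, 0, 0.11]
    - [0, 0, 0.12]
  angular:
    - [0, 0, 0]
    - [0, 0, 0]
    - [0, 0, 0]
    - [0, 0, 0]
    - [0, 0, 0]

```text
t: 12.52
ee_pos: [475.7, 244.0, 233.1]
tcp_rot: [0.136, 0.991, 0.003, 0.004]
wrist_force: [0.8, 0.8, 0.5]
finger_gap: 84.0
```

Call:
apply_moves:
  fingers: [0.084, 0.084, 0.084, 0.084, 0.084]
  delta_pos:
    - [0, 0.03, 0]
    - [0, 0.06, 0]
    - [0, 0.09, 0]
    - [0, 0.12, 0]
    - [0, 0.13, 0]
  angular:
    - [0, 0, 0]
    - [0, 0, 0]
    - [0, 0, 0]
    - [0, 0, 0]
    - [0, 0, 0]

```text
t: 12.93
ee_pos: [474.0, 379.0, 232.5]
tcp_rot: [0.134, 0.991, 0.004, 0.003]
wrist_force: [-0.7, 1.1, -0.0]
finger_gap: 83.9
```

Call:
apply_moves:
  fingers: [0.084, 0.084, 0.084, 0.084, 0.084]
  delta_pos:
    - [0, 0, 0]
    - [0, 0, 0]
    - [0, 0, 0]
    - [0, 0, 0]
    - [0, 0, 0]
  angular:
    - [0, 0, 0]
    - [0, 0, 0]
    - [0, 0, 0]
    - [0, 0, 0]
    - [0, 0, 0]

```text
t: 13.35
ee_pos: [474.5, 377.3, 232.8]
tcp_rot: [0.135, 0.991, 0.003, 0.003]
wrist_force: [0.3, 0.7, 0.4]
finger_gap: 84.0
```

Run:
```python
from h import *
s=snap('side','s7.png');c=snap('top','t7.png')
cv2.imwrite('pics/c8.png',np.hstack([cv2.resize(s['color'][60:250,190:340],None,fx=3,fy=3),cv2.resize(c['color'][150:290,90:200],None,fx=3.1,fy=570/140)]))
r=telemetry.read_state();print(r['ee_pos'],r['finger_gap'],r['wrist_force'])
for p in ([475,244,95],[475,244,5]): print((proj(s,p)-[190,60])*3,proj(c,p))
```

```text
[474.39543663 377.93421171 232.79222698] 84.11024019750256 [-0.25107571 -0.18437817  0.07628875]
[147.63273321 189.25786325] [139.45391369 220.21934604]
[157.93520694 300.23805423] [154.15617623 224.37519761]
```

View pics/c8.png

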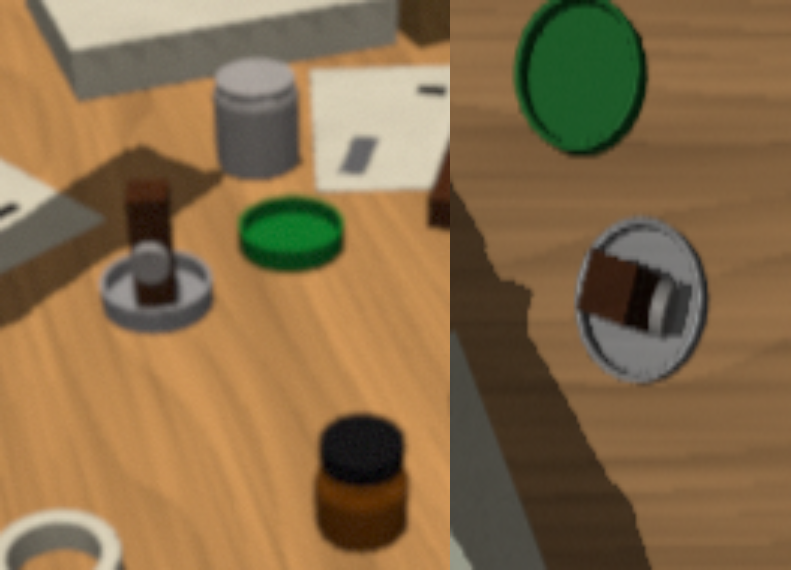

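The post stands upright in the dish. Its top is at crop (147,190), against (147.6,189) predicted for an upright, centred post. The jar is upright at crop (362,480), and the arm touches nothing. Handing in.

```bash
python3 -c "
from h import *
print(sign_off())"
```

```text
the job is handed in; nothing more can be done
None
```

I gripped the dark post by its two discs, lifted it to about 180 mm and let it swing until it hung vertically. I then carried it over to the small steel dish, lowered it until it touched the floor, released it and backed away. The job was handed in at about 13.5 s.

- **Post:** in the last side picture it stands upright in the dish. Its top is within a pixel or so of where an upright, centred post should show.
- **Heavy end:** I took it from the way the post hung; nothing in the pictures shows it directly.
- **Jar and arm:** the jar is upright, and the gripper is open and clear with the wrist force near zero.
- **Disagreements:** when I first located the post, the two views differed by about 2 px (2–3 mm), well within tolerance. The finger gap read about 48.8 mm on the 50 mm discs. No check failed.

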